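# Set the felt steamer's heat dial and start it

### The arm

A 6-joint arm with a two-finger parallel gripper is mounted at the origin on the work surface. World frame = base frame: x ahead of the robot, y to its left, z up, the work surface at z = 0. Lengths are in m, angles in degrees, forces in N, time in s.
With the tool pointing down it reaches from about 0.375 to 0.75 m from the base axis. Payload 9 kg.
Tool frame: the origin (TCP) lies where the fingers leave the gripper's body, on its centre line; the fingertips stand 73 mm ahead of it and the grasp point (between the pads) lies 54 mm ahead of it (robot.tip_reach is the distance from the TCP to the fingertips, in m); z points along the fingers, y is the direction in which the jaws open and shut (so a half turn about z gives the same grasp; the last joint's range is limited). The gripper opens to 85 mm and grips with 20 to 120 N. Pads are 22 mm wide; open, the fingers measure 114 mm over their backs; the gripper's body (76 mm by 85 mm) begins 54 mm behind the grasp point. The pads swing forward as they close: fully open they stand 13 mm farther back than shut.
Start: joints at [-88.333, 5.964, 5.575, 89.605, 0, 77.527], TCP at [0.147, -0.582, 0.304] pointing down, gripper open.
Joint ranges: [-171.21, 171.21], [-48.23, 106.86], [-62.78, 66.21], [-105.2, 120.99], [-86.42, 89.51], [-180, 180]. Speed limits (degrees/s): [127.2, 127.2, 147.25, 180, 180, 180].

### API

Orientations are given as [roll, pitch, yaw] about the fixed x, y, z axes, in that order (R = Rz(yaw) Ry(pitch) Rx(roll)).
In Python, from plant import robot gives the robot as it stands. Calls block until the motion is done:
- robot.move_pose(position, orientation): joint-space move of the TCP to a pose.
- robot.line_to(position, vel=0.15, rotation=None, guard=None): straight line of the TCP; rotation=None keeps the orientation; vel is the mean speed in m/s. With guard (N) it stops when the force on the tool has changed by that much, and returns True; else False.
- robot.goto_joints(angles): joint-space move.
- robot.set_gripper(opening): finger opening in m; the grip force is fixed at half the most; returns when the fingers have stopped.
- robot.pause(seconds).
- robot.ik(position, orientation): joint angles nearest the present ones, or None.
- robot.observe(): the state.
- robot.grab_frame(name): name is "side" or "top"; returns the picture (420x560x3 uint8, blue, green, red); there is no depth.
- robot.get_calibration(name): a dict with "vertical_fov" (degrees; the focal length in pixels is half the picture's height over the tangent of half this angle, whatever the lens; pixels are square), "cx", "cy" (the principal point, pixels), "k1" (the pictures are not rectified: a ray, as slopes to the right and down, at radius r is drawn at 1 + k1 r^2 times it, then the intrinsics apply), "rvec" (rotation vector, rad) and "tvec" (3), from world to camera coordinates, as OpenCV has them. Camera axes: x right, y down, z forward; pixel columns grow to the right and rows downward; lengths in m; the calibration is good to about 2 mm. A picture is of the moment at which its call begins. get_calibration takes no time and is no camera call.
A pose or a line that the arm cannot do raises robot.IKError and nothing moves.
- robot.job_done(): hands the job in, once; it reports no verdict.
The state is a dict: "time": time; "q": joint angles; "qvel": joint speeds; "joint_torque": joint torques, N m; "tool_pos": TCP position; "tcp_rot": TCP orientation; "ft_force": force on the tool from outside, world axes, zero at the start; "torque": the same for the moment, N m; "gripper_width": finger opening in m.
Only numpy, scipy, OpenCV 4.12 (cv2) and the standard library are available. Lean on these libraries where they do the work, as an engineer would, in place of code of your own. Each camera call takes 0.05 s, during which the arm holds its last target.

### The job

Turn the felt steamer's big knurled heat dial clockwise with a fingertip, by friction, until its line clicks into place at the long mark, without going on to the setting beyond it. Then press the start button right down and let it come back up. Grasp and lift nothing, and do not shove the steamer or disturb the tools around it.

Things in the scene. Friction and masses are not known exactly. Their poses are not given: they have to be found in the camera images.
- steamer: Free-standing felt steamer, 7 kg on rubber feet. White console 220 x 290 mm with flat white top 75 mm above the bench; behind it (its +x) a 200 x 250 mm, 45 mm high extension with a round steel plate (top at 58 mm). Origin: on the bench under the console's centre; x points from the console to the steel plate, z up. The dial's axis stands at (0, 50) mm in this frame, the button's at (-45, -90) mm.
- dial (a joint): Angle of the heat dial, rad, growing clockwise seen from above. Settings (detents) lie every 0.698 rad (40 degrees) at 0, 0.698, 1.396, 2.094, 2.793 and 3.491, where the dial ends; the long mark is at 2.793. It starts one to three clicks before the long mark. Let go between settings, the dial snaps by itself to the nearer one within about 0.5 s; it takes about 0.06 N m to turn it over to the next (1.6 N at 35 mm from the axis).
- dial_top (a point): Centre of the flat round top of the heat dial, on its vertical axis, about 104 mm above the bench. The dial is an aluminium disc 100 mm across and 22 mm high with a knurled rim, too wide to grip; a black line on its top points out to the rim. It is sprung: pressed down it starts to give at about 3 N and sinks 1.5 N per mm, up to 5 mm, and it turns at any depth.
- dial_line (a point): Outer end of the black line on the dial's top, 47 mm from the axis; it turns with the dial.
- long_mark (a point): Middle of the long mark on the console's top, a black bar 30 x 7 mm pointing at the dial's axis, 71 mm from it. Five short marks (12 x 4 mm) show the other settings; four are before the long mark, one beyond it.
- start (a joint): Travel of the start button, m: 0 up, 0.006 fully down. Spring: fully down takes 5 N.
- start_top (a point): Centre of the top of the black round start button, 32 mm across, about 97 mm above the bench, which stands 10 mm out of a metal collar (48 mm across) on the console; pressed straight down.
- mallet: Bystander: a small hammer with wooden handle, lying on the bench beside the console on its -y side, handle towards the robot; 26 mm high, 250 mm long; origin under its middle.
- spool: Bystander: upright wooden spool, 44 mm across, 50 mm high, standing on the console's far -y corner; origin under its centre.
- jar: Bystander: amber glass jar, 60 mm across, 75 mm high, beside the console on its +y side; origin under its centre.
- block: Bystander: wooden crown block for hats, 156 mm across, 106 mm high, beside the console on its +y side; origin under its centre.

How it is judged:
By the outcome, as a careful person would: the job done as asked, in the order asked, and still so for the second after the job is handed in, with the robot touching nothing.
It also fails if it takes over 58 s, if anything falls off the work surface, if the arm or the gripper's body presses on something with over 40 N, if the wrist force passes 120 N, or if a joint passes its speed limit or range.

## Working session

There is one attempt and no reset: what is moved stays moved. The work goes in short steps, each a Python script; the robot and the scene stay as the last script left them, time stands still between calls to the robot, and variables do not carry over. Pictures are saved under pics/ and viewed, and the job is handed in when it is done.

```bash
ls; mkdir -p pics; python3 - <<'E'
from plant import robot
import cv2
for n in("top","side"):
    cv2.imwrite(f"pics/{n}0.png",robot.grab_frame(n)); print(robot.get_calibration(n))
o=robot.observe();print(o["time"],o["tool_pos"],o["tcp_rot"],o["gripper_width"],robot.tip_reach)
E
```

```text
pics
{'vertical_fov': 43.16773908063944, 'cx': 277.10455572561887, 'cy': 211.320871095611, 'k1': -0.1533060497798674, 'rvec': array([ 2.11821999, -2.15744501,  0.19522266]), 'tvec': array([0.00521537, 0.54658997, 1.07539486])}
{'vertical_fov': 49.647715169655015, 'cx': 271.469723318966, 'cy': 216.52718433077794, 'k1': 0.024277564192228596, 'rvec': array([ 0.9450416 , -2.38644536,  1.15281236]), 'tvec': array([0.42740171, 0.28363507, 0.71946734])}
0.1 [ 0.14657998 -0.58157632  0.30317559] [-1.79929502e+02 -1.49946774e-02  1.41395390e+01] 0.08524356874637136 0.0726
```

View pics/top0.png

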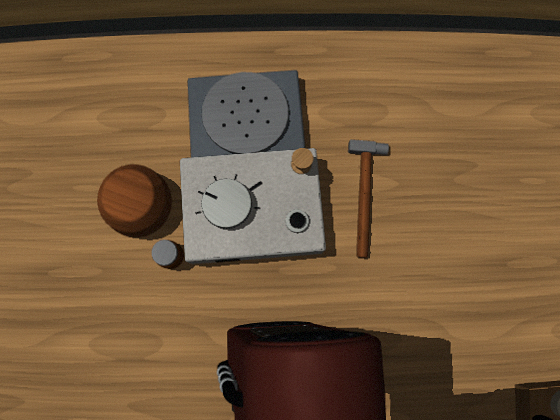

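View pics/side0.png

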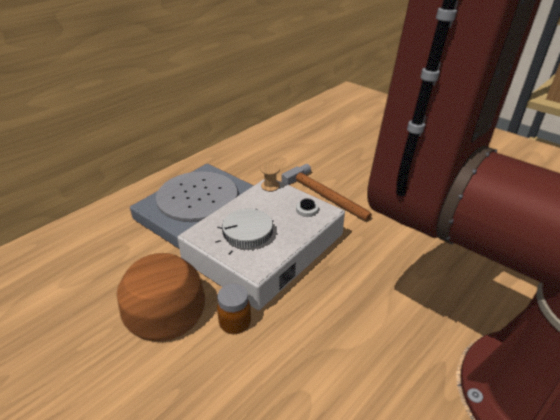

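```bash
python3 - <<'E'
import cv2
a=cv2.imread("pics/top0.png")[140:265,175:330]
cv2.imwrite("pics/top0c.png",cv2.resize(a,None,fx=4.8,fy=4.8,interpolation=cv2.INTER_CUBIC))
a=cv2.imread("pics/side0.png")[160:310,170:350]
cv2.imwrite("pics/side0c.png",cv2.resize(a,None,fx=4,fy=4,interpolation=cv2.INTER_CUBIC))
E
```

```text
(no output)
```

View pics/top0c.png

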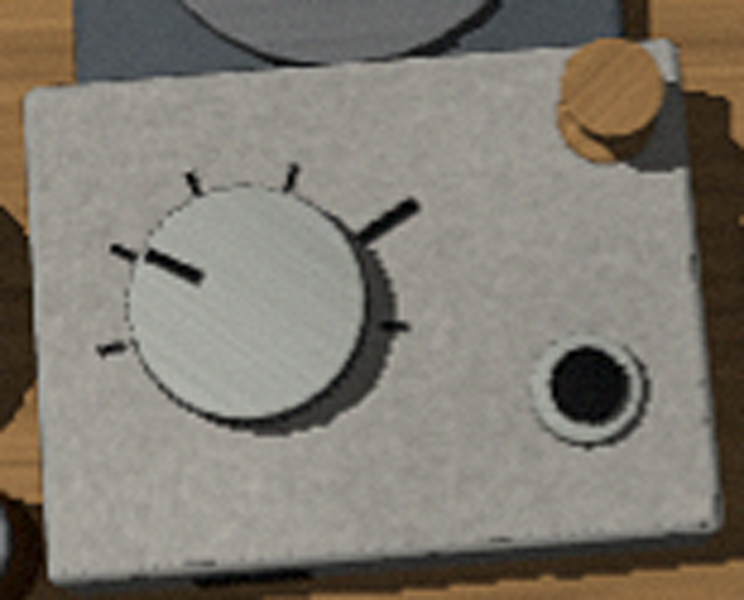

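View pics/side0c.png

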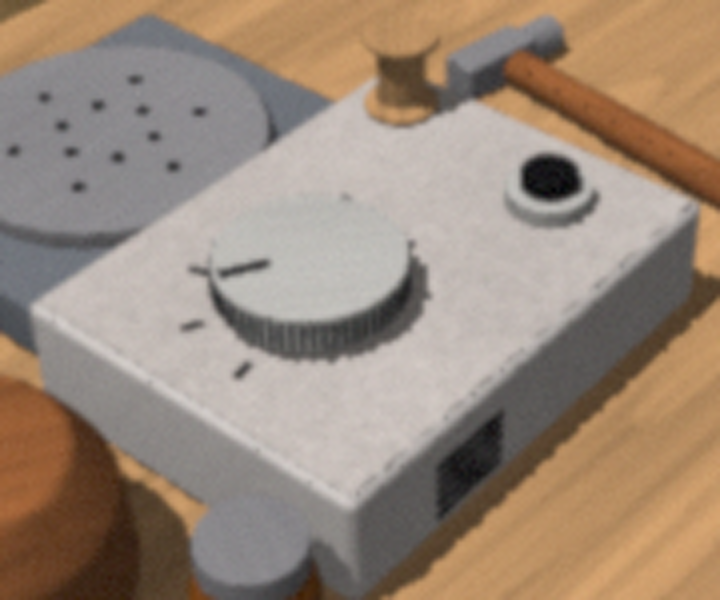

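```bash
cat > h.py <<'E'
import numpy as np, cv2
from plant import robot
def back(name,uv,z):
    c=robot.get_calibration(name); f=210/np.tan(np.radians(c["vertical_fov"]/2))
    K=np.array([[f,0,c["cx"]],[0,f,c["cy"]],[0,0,1]])
    p=cv2.undistortPoints(np.array([[uv]],float),K,np.array([c["k1"],0,0,0.]))[0,0]
    R=cv2.Rodrigues(c["rvec"])[0]; t=np.array(c["tvec"]).ravel()
    C=-R.T@t; d=R.T@np.array([p[0],p[1],1]); return C+d*(z-C[2])/d[2]
def T(u,v): return ((u+.5)/4.8-.5+175,(v+.5)/4.8-.5+140)
def S(u,v): return ((u+.5)/4-.5+170,(v+.5)/4-.5+160)
E
python3 - <<'E'
from h import *
np.set_printoptions(precision=4,suppress=True)
L={}
for n,p,z in [("dial",(247,302),.104),("line",(148,255),.104),("lineIn",(202,280),.104),("btn",(590,384),.097),("long_out",(418,204),.075),("s1",(98,351),.075),("s2",(112,247),.075),("s3",(190,174),.075),("s4",(295,166),.075),("s6",(409,327),.075),
 ("c++",(27,92),.075),("c+-",(677,42),.075),("c--",(718,532),.075),("c-+",(52,582),.075)]:
    L[n]=back("top",T(*p),z); print("top",n,L[n])
for n,p,z in [("dial",(310,261),.104),("line",(217,273),.104),("lineIn",(269,263),.104),("btn",(551,176),.097),("s?",(190,268),.075),("s?",(182,328),.075),("s?",(237,377),.075),("c++",(36,312),.075),("c--",(697,208),.075),("c-+",(355,505),.075)]:
    L["S"+n]=back("side",S(*p),z); print("side",n,L["S"+n])
d=L["dial"];
for k in L:
    if k[0]!="S" : v=L[k]-d; print(k,np.hypot(*v[:2]).round(4),np.degrees(np.arctan2(v[1],v[0])).round(1))
d=L["Sdial"]
for k in L:
    if k[0]=="S" : v=L[k]-d; print(k,np.hypot(*v[:2]).round(4),np.degrees(np.arctan2(v[1],v[0])).round(1))
E
```

```text
top dial [0.5565 0.0982 0.104 ]
top line [0.5774 0.1399 0.104 ]
top lineIn [0.5662 0.1171 0.104 ]
top btn [ 0.5203 -0.0449  0.097 ]
top long_out [0.6039 0.0264 0.075 ]
top s1 [0.5417 0.1649 0.075 ]
top s2 [0.5873 0.1592 0.075 ]
top s3 [0.6191 0.1254 0.075 ]
top s4 [0.6218 0.0797 0.075 ]
top s6 [0.5499 0.0311 0.075 ]
top c++ [0.6575 0.1974 0.075 ]
top c+- [ 0.6751 -0.0883  0.075 ]
top c-- [ 0.4591 -0.0989  0.075 ]
top c-+ [0.4427 0.1841 0.075 ]
side dial [0.5529 0.106  0.104 ]
side line [0.5795 0.1434 0.104 ]
side lineIn [0.5665 0.1208 0.104 ]
side btn [ 0.5168 -0.0361  0.097 ]
side s? [0.6202 0.1282 0.075 ]
side s? [0.5879 0.1617 0.075 ]
side s? [0.5418 0.1672 0.075 ]
side c++ [0.6505 0.2036 0.075 ]
side c-- [ 0.4595 -0.0906  0.075 ]
side c-+ [0.4422 0.1875 0.075 ]
dial 0.0 0.0
line 0.0466 63.4
lineIn 0.0213 62.8
btn 0.1476 -104.2
long_out 0.0861 -56.5
s1 0.0683 102.5
s2 0.0683 63.2
s3 0.0683 23.5
s4 0.0679 -15.9
s6 0.0675 -95.6
c++ 0.1415 44.4
c+- 0.2211 -57.6
c-- 0.2199 -116.3
c-+ 0.1425 143.0
Sdial 0.0 0.0
Sline 0.0459 54.6
SlineIn 0.0201 47.4
Sbtn 0.1466 -104.3
Ss? 0.0622 100.3
Sc++ 0.138 45.0
Sc-- 0.2176 -115.4
Sc-+ 0.1375 143.6
```

```bash
python3 - <<'E'
from h import *
np.set_printoptions(precision=4,suppress=True)
for n,a,b in [("dial",(247,302),(310,261)),("line",(148,255),(217,273)),("btn",(590,384),(551,176)),("s1",(98,351),(237,377)),("s2",(112,247),(182,328)),("s3",(190,174),(190,268)),("c++",(27,92),(36,312)),("c--",(718,532),(697,208)),("c-+",(52,582),(355,505))]:
    rs=[]
    for nm,uv in (("top",T(*a)),("side",S(*b))):
        p=back(nm,uv,0);q=back(nm,uv,.2);d=(q-p)/np.linalg.norm(q-p);rs.append((p,d))
    A=sum(np.eye(3)-np.outer(d,d) for p,d in rs);y=sum((np.eye(3)-np.outer(d,d))@p for p,d in rs)
    x=np.linalg.solve(A,y);e=[np.linalg.norm(np.cross(x-p,d)) for p,d in rs];print(n,x,e[0])
E
```

```text
dial [0.5587 0.0995 0.0966] 0.0009574486216992275
line [0.5792 0.1414 0.1024] 0.001881805747096826
btn [ 0.5223 -0.0448  0.0892] 0.000990212494272059
s1 [0.5426 0.1656 0.0733] 0.0007069916043081829
s2 [0.5885 0.1601 0.0733] 0.0010403369125378799
s3 [0.6205 0.1264 0.0734] 0.0012829111150220935
c++ [0.6595 0.1985 0.0666] 0.00041852340118518654
c-- [ 0.4616 -0.0983  0.0691] 0.0022957106250141223
c-+ [0.4436 0.1851 0.0718] 0.0007821473016413347
```

```bash
cat >> h.py <<'E'
C=np.array([.5570,.0985]); TR=robot.tip_reach
def P(a,z,r=.035): return [C[0]+r*np.cos(np.radians(a)),C[1]+r*np.sin(np.radians(a)),z+TR]
def snap(tag):
    for n,(x0,x1,y0,y1) in (("top",(175,330,140,265)),("side",(170,350,160,310))):
        im=robot.grab_frame(n)[y0:y1,x0:x1]; cv2.imwrite(f"pics/{n}_{tag}.png",cv2.resize(im,None,fx=4,fy=4,interpolation=cv2.INTER_CUBIC))
def st(): 
    o=robot.observe(); print(round(o["time"],2),"tip",np.round(np.array(o["tool_pos"])-[0,0,TR],4),"F",np.round(o["ft_force"],2)); return o
E
python3 - <<'E'
from h import *
robot.set_gripper(0.0)
robot.move_pose(P(220,.16),[180,0,130]); st()
hit=robot.line_to(P(220,.09),vel=.03,guard=2.0); print(hit); o=st(); snap("contact")
E
```

```text
3.57 tip [0.5304 0.0753 0.1601] F [-0.27 -0.67 -0.16]
True
5.24 tip [0.53  0.076 0.103] F [-0.17  0.4   3.76]
```

View pics/side_contact.png

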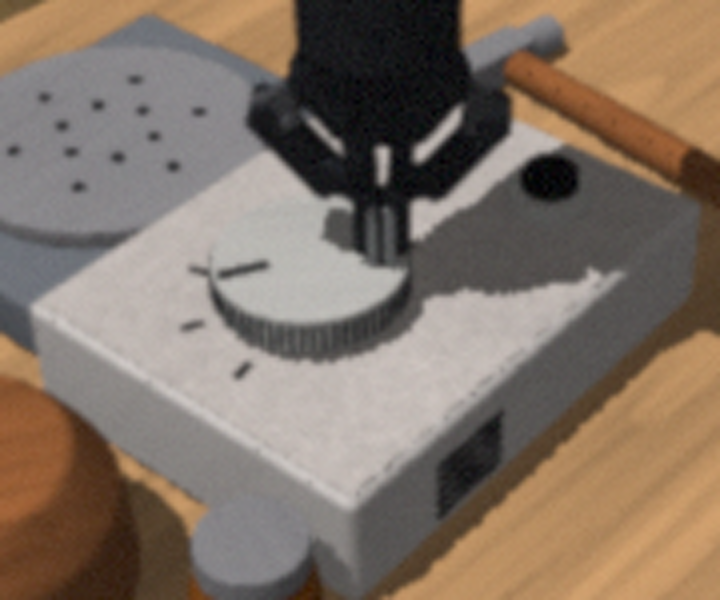

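View pics/top_contact.png

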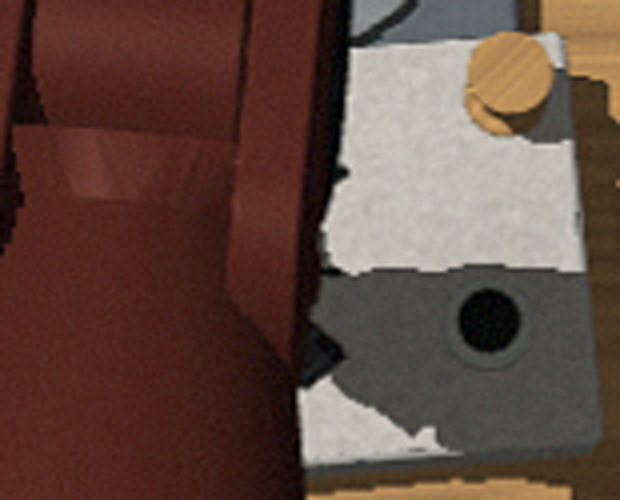

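In the side crop the shut fingertip sits on the dial's top at about (382, 255), and the line is still at the second mark (pixels 217,272). The top view is covered by the arm. Contact came at z = 0.103, which is as expected. Next is the stroke.

```bash
python3 - <<'E'
from h import *
robot.line_to(P(220,.0995),vel=.02); st()
for i in range(1,9):
    robot.line_to(P(220-10*i,.0995),vel=.03,rotation=[180,0,130-10*i])
    if i%2==0: st()
    if i in(4,8): cv2.imwrite(f"pics/s{i}.png",cv2.resize(robot.grab_frame("side")[190:270,200:300],None,fx=6,fy=6,interpolation=cv2.INTER_CUBIC))
a=[cv2.imread(f"pics/s{i}.png") for i in(4,8)]
cv2.imwrite("pics/stroke1.png",cv2.resize(np.hstack(a),None,fx=.66,fy=.66))
E
```

```text
5.66 tip [0.5303 0.0758 0.1001] F [-2.43 -0.11  7.53]
6.36 tip [0.5244 0.0864 0.1004] F [-0.7  -1.35  8.3 ]
7.06 tip [0.5221 0.0987 0.1002] F [-2.06 -0.47  9.24]
7.81 tip [0.5242 0.1105 0.1002] F [-2.45 -0.29  8.93]
8.51 tip [0.5303 0.1214 0.1002] F [-1.71  1.02  8.17]
```

View pics/stroke1.png

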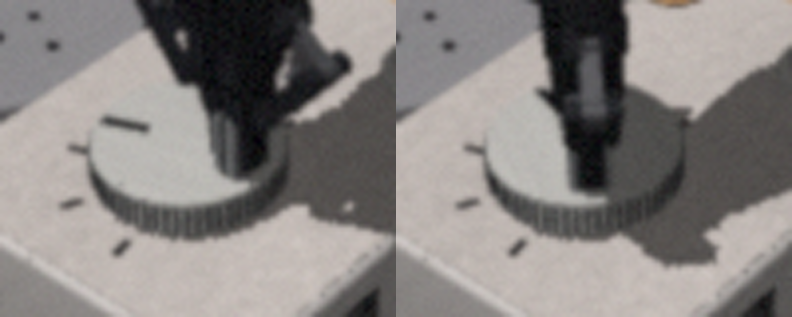

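The line moved about 40° and then about 80°, from (103,121) to roughly (545,95) in the right panel. I'll lift and look.

```bash
python3 - <<'E'
from h import *
robot.line_to(P(140,.125),vel=.08)
robot.move_pose(P(220,.125,.05),[180,0,130]); robot.pause(.3); st(); snap("a1")
E
```

```text
10.68 tip [0.5187 0.0665 0.125 ] F [-0.59  0.18 -0.04]
```

View pics/side_a1.png

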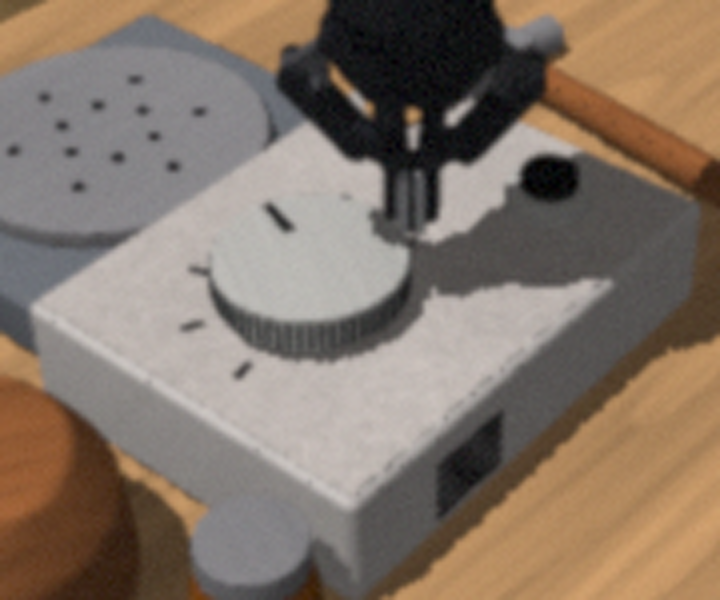

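```bash
python3 - <<'E'
from h import *
def ang(o,i): 
    v=(back("side",S(*o),.102)-back("side",S(*i),.102)); return np.degrees(np.arctan2(v[1],v[0]))
print(ang((217,273),(269,263)), ang((267,205),(291,229)))
E
```

```text
60.142196980960584 -12.900195652029502
```

The line is at about -13°, and setting 3 is at -17°, so one more click is needed. I'll make a 40° stroke.

```bash
python3 - <<'E'
from h import *
robot.line_to(P(220,.125),vel=.08)
robot.line_to(P(220,.106),vel=.05,guard=2)
robot.line_to(P(220,.0995),vel=.02); st()
for i in range(1,5):
    robot.line_to(P(220-10*i,.0995),vel=.03,rotation=[180,0,130-10*i])
st()
robot.line_to(P(180,.135),vel=.08)
robot.move_pose(P(220,.15,.09),[180,0,130]); robot.pause(.3); st(); snap("a2")
E
```

```text
12.12 tip [0.5306 0.0758 0.1004] F [-2.71 -2.03  8.4 ]
13.53 tip [0.5223 0.0986 0.1004] F [-3.44  0.23  7.88]
15.22 tip [0.4881 0.0409 0.1498] F [-0.03 -0.05  0.43]
```

View pics/side_a2.png

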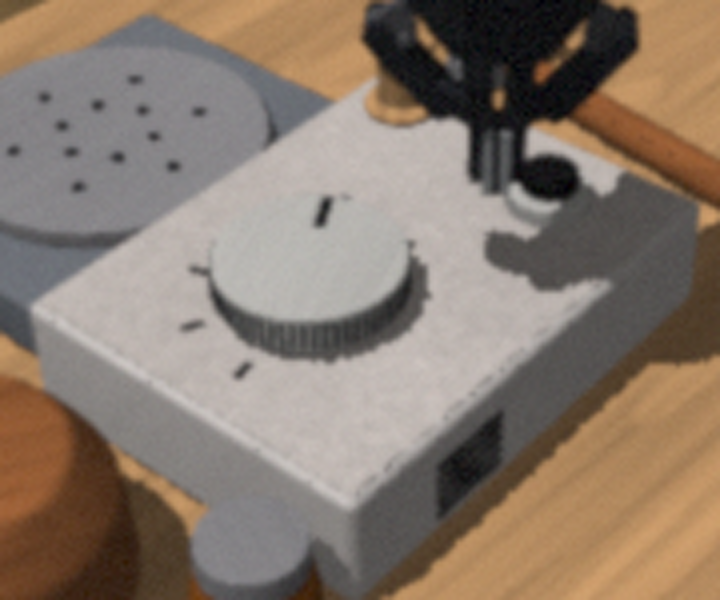

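```bash
python3 - <<'E'
from h import *
o,i=(327,196),(320,227)
v=(back("side",S(*o),.102)-back("side",S(*i),.102)); print(np.degrees(np.arctan2(v[1],v[0])))
robot.move_pose([.44,-.13,.16+TR],[180,0,90]);st(); snap("a3")
E
```

```text
-52.48827487679775
16.07 tip [ 0.4401 -0.1298  0.16  ] F [0.59 0.77 0.34]
```

View pics/top_a3.png

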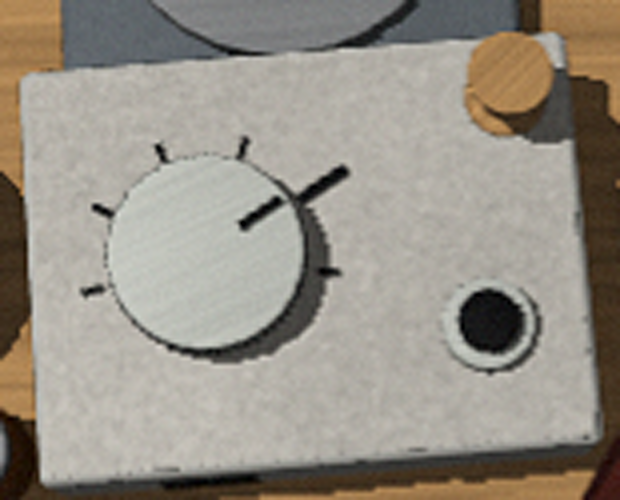

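The line at (280,202)–(242,226) is in line with the long mark (300–348, 200–170). The console hasn't moved, and the button is still at (490,320). Next I press the button.

```bash
python3 - <<'E'
from h import *
b=[.5212,-.0447]
robot.move_pose([*b,.125+TR],[180,0,90]); f0=st()
print(robot.line_to([*b,.085+TR],vel=.015,guard=9)); st(); robot.pause(.3); st()
cv2.imwrite("pics/press.png",cv2.resize(robot.grab_frame("side")[160:310,170:350],None,fx=4,fy=4,interpolation=cv2.INTER_CUBIC))
E
```

```text
16.73 tip [ 0.5213 -0.0431  0.1244] F [0.66 0.13 0.36]
True
18.74 tip [ 0.5212 -0.0447  0.091 ] F [-0.52  0.15  5.84]
19.04 tip [ 0.5212 -0.0447  0.091 ] F [-1.31  1.5   6.42]
```

View pics/press.png

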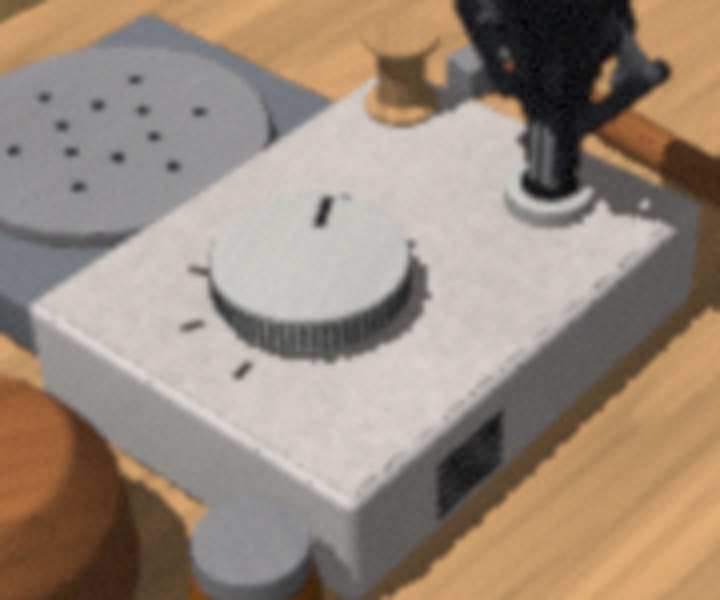

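The tip is centred on the button at z = 0.091, nominally fully down, with about 6 N. I'll push a little further to confirm the stop.

```bash
python3 - <<'E'
from h import *
b=[.5212,-.0447]
for z in (.0900,.0892,.0884):
    robot.line_to([*b,z+TR],vel=.01,guard=15); F=st()["ft_force"][2]
    if F>14: break
robot.pause(.3); st()
robot.line_to([*b,.15+TR],vel=.08)
robot.move_pose([.44,-.13,.16+TR],[180,0,90]); robot.pause(.5); st(); snap("a4")
E
```

```text
19.34 tip [ 0.5213 -0.0447  0.0909] F [-4.89  0.85 10.2 ]
19.59 tip [ 0.5214 -0.0447  0.0908] F [-6.99  1.66 15.79]
19.89 tip [ 0.5214 -0.0447  0.0908] F [-6.97  1.42 15.29]
21.84 tip [ 0.4402 -0.1297  0.1599] F [-0.86 -0.13  0.39]
```

View pics/top_a4.png

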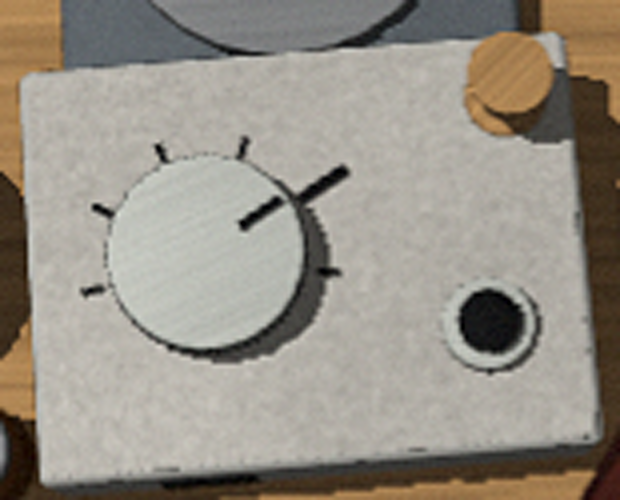

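View pics/side_a4.png

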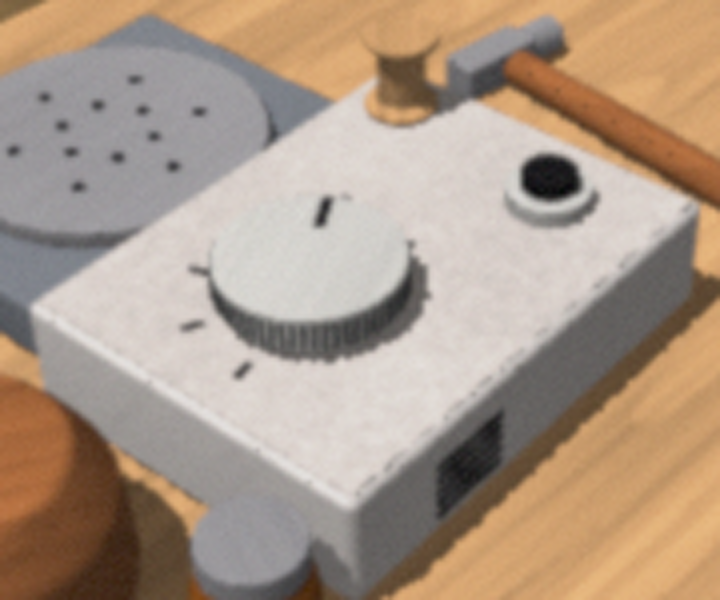

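The button hit a hard stop at z = 0.0908 and is up again, at (551,176) in the side crop as before. The dial line is still on the long mark (top crop 280,202), and the spool, mallet, jar and console look unmoved.

```bash
python3 -c "
from plant import robot
robot.job_done()"
```

```text
the job is handed in; nothing more can be done
```

The dial is on the long mark and the start button has been pressed fully down and has come back up. I handed the job in at about 22 s of the 58 s allowed.

- **Dial:** It started three clicks before the long mark. I turned it clockwise with the shut fingertips pressing at about 8 N, in strokes of 80° and then 40°. After the last stroke the top view showed the line in line with the long mark, and it was still there after the button press. The side view read the line 3–4° short of nominal after each stroke. It read the starting position low by about the same amount, so I put that down to pixel reading error.
- **Button:** I pressed it to a hard stop at z = 0.0908 m, 6 mm below its nominal top, where the force rose to about 15 N. The last side view showed it back up.
- **Surroundings:** In the final views the console, spool, mallet and jar stood where they did in the first pictures. I did not measure the crown block separately.
- **Disagreement:** Heights triangulated from the two cameras came out 2–8 mm low. The heights at which the fingertip touched the dial and bottomed the button agreed with the given values, so I worked from those.

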